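Tip the flap bin, draw out the spare insert and present it

TASK

Swing the steel tilting bin right over on its pivot pins by its orange handle, so that all three green runners drop into the red scrap trough and the nest the bin covers lies open. Then draw the brass spare insert up out of its slot and hold it upright and still over the middle of the white round gauge plate, about a hand's breadth above it; finish while still holding it there. Leave the black worn insert in its slot, the bin tipped open, and the mallet, castor wheel, bushing and funnel where they are.

Things in the scene. Friction and masses are not known exactly. Their poses are not given: they have to be found in the camera images.
- stand: Fixed blue nest box with a red trough behind. Origin at table level under the nest's centre; x runs from the handle side to the trough, y along the pivot pins. Nest walls 85 mm high, 5 thick, x -67 to 70, y +-117 mm; inside, a grey block, top 42 mm above the table, with two slots at x 0, y +-45 mm, each 15 (x) by 49 (y) mm, 30 deep. Dark pivot plates 115 mm high at x 67, y +-122 mm.
- bin (a joint): Angle of the steel bin: 0 = level, covering the nest; grows as the handle side lifts over towards the trough; stop at 1.9 rad, where it leans past upright and stays by its weight (below about 1.5 rad it falls shut). A tray 140 by 220 mm, about 0.45 kg, walls 32 mm high on the handle side and both ends, open along the pivot side, where its contents slide out into the trough.
- bin_handle (a point): Middle of the bin's orange handle: round bar 12 mm thick, 100 mm long, parallel to the stand's y axis, 43 mm in front of the bin's front wall (36 mm clear gap for a finger). At joint 0 it lies 178 mm from the pivot axis, on the side away from the trough, and 15 mm above it (107 mm above the table); it moves with the bin.
- bin_hinge (a point): Middle of the pivot axis, fixed on the stand at x 70 mm, z 92 mm of the stand; the axis is the stand's y axis.
- trough (a point): Centre of the red scrap trough's floor, fixed on the stand at x 160, z 5 mm of the stand; inside 172 mm (stand x) by 250 mm (stand y), side and nest-side walls 85 mm high, rear wall 110 mm.
- spare_insert: Brass insert, 0.2 kg, standing in one of the two slots, hidden by the bin at first. Origin: centre of its underside, 12 mm above the table. Body 12 (x) by 46 (y) by 30 mm high, sunk flush in the slot; on it a tab 12 (x) by 30 (y) mm, 30 to 66 mm above the origin, stands 36 mm proud of the grey block. z up; x, y as the stand's.
- worn_insert: Black worn insert in the other slot, same shape, size and origin as the spare. Stays in its slot.
- runner1: Pale green sprue runner lying in the bin: a cross of round bars 14 mm thick, 74 by 54 mm, with a stub 30 mm tall in the middle; 30 g. Origin at the centre of its underside.
- runner2: Pale green sprue runner lying in the bin: a cross of round bars 14 mm thick, 74 by 54 mm, with a stub 30 mm tall in the middle; 30 g. Origin at the centre of its underside.
- runner3: Pale green sprue runner lying in the bin: a cross of round bars 14 mm thick, 74 by 54 mm, with a stub 30 mm tall in the middle; 30 g. Origin at the centre of its underside.
- plate: White round gauge plate with a black rim and a black centre dot, fixed on the cart top, 120 mm across, 6 mm thick. Origin at the centre of its underside. It lies to the left or to the right of the stand.
- funnel: Yellow funnel standing mouth down, 110 mm across, 105 mm high, origin under its centre; on the side where the gauge plate is not. Not to be moved.
- castor: Black castor wheel lying flat, 80 mm across, 32 mm high, origin under its centre. Not to be moved.
- bushing: White bushing standing on end, 36 mm across, 30 mm high, origin under its centre. Not to be moved.
- mallet: Mallet lying on the cart top along its x axis, head at +x, 250 mm long; head 100 mm wide, 44 mm high. Origin on the table under the handle, 140 mm from the handle's end. Not to be moved.
Not all that is in view belongs to the job. There is more than one size of the plate; the job needs the largest.

How it is judged (in metres and radians):
On the way, in this order (a step that is already met when the one before it is completed fails the run):
1. the bin is tipped over and all three runners lie in the trough, the spare insert still in its slot (value of joint bin above 1.6 rad and x of runner1 in the frame of stand between 0.068 and 0.25 m and y of runner1 in the frame of stand between -0.13 and 0.13 m and z of each of runner1, runner2, runner3 in the frame of stand below 0.085 m and x of runner2 in the frame of stand between 0.068 and 0.25 m and y of runner2 in the frame of stand between -0.13 and 0.13 m and x of runner3 in the frame of stand between 0.068 and 0.25 m and y of runner3 in the frame of stand between -0.13 and 0.13 m and z of spare_insert in the frame of stand below 0.03 m), for 0.2 s.
2. the spare insert is drawn out of its slot, gripped (z of spare_insert in the frame of stand above 0.05 m and contact force between spare_insert and the fingers above 1 N), for 0.1 s.
At the end, for the whole second after the job is handed in: The fingers grip the brass insert and hold it still, upright within 15 degrees, within 35 mm of the plate's centre seen from above, its underside 50 to 180 mm above the cart top, touching neither plate nor stand; bin beyond 1.6 rad, all three runners in the trough, worn insert in its slot (value of joint bin above 1.6 rad and x of runner1 in the frame of stand between 0.068 and 0.25 m and y of runner1 in the frame of stand between -0.13 and 0.13 m and z of each of runner1, runner2, runner3 in the frame of stand below 0.085 m and x of runner2 in the frame of stand between 0.068 and 0.25 m and y of runner2 in the frame of stand between -0.13 and 0.13 m and x of runner3 in the frame of stand between 0.068 and 0.25 m and y of runner3 in the frame of stand between -0.13 and 0.13 m and horizontal distance between spare_insert and plate below 0.035 m and z of spare_insert in the frame of plate between 0.05 and 0.18 m and angle between spare_insert's own z axis and vertical below 0.26 rad and linear speed of spare_insert below 0.03 m/s and contact force between spare_insert and the fingers above 1 N and contact force between spare_insert and plate below 0.1 N and contact force between spare_insert and stand below 0.1 N and z of worn_insert in the frame of stand below 0.025 m); the arm keeps its last pose, push and grip.
It fails at once if a bystander (mallet, castor, bushing, funnel) is moved more than 25 mm (distance of any of mallet, castor, bushing, funnel from where it was at the start of the episode above 0.025 m).
It fails at once if the worn insert is pulled up more than 15 mm (z of worn_insert in the frame of stand above 0.027 m).
It also fails if it takes over 46 s, if anything falls off the work surface, if the arm or the gripper's body presses on something with over 40 N, if the wrist force passes 120 N, or if a joint passes its speed limit or range.

ROBOT

A 6-joint arm with a two-finger parallel gripper is mounted at the origin on the work surface. World frame = base frame: x ahead of the robot, y to its left, z up, the work surface at z = 0. Lengths are in mm, angles in degrees, forces in N, time in s.
With the tool pointing down it reaches from about 350 to 850 mm from the base axis. Payload 8.1 kg.
Tool frame: the origin (TCP) lies midway between the tips of the shut fingers; the grasp point (between the pads) lies 19 mm behind it (r.grip_point_offset is the distance from the TCP to the grasp point, in mm); z points along the fingers, y is the line along which they close (so a half turn about z gives the same grasp; the last joint's range is limited). The gripper opens to 85 mm and grips with 20 to 120 N. Pads are 22 mm wide; open, the fingers measure 114 mm over their backs; the gripper's body (76 mm by 85 mm) begins 54 mm behind the grasp point. The pads swing forward as they close: fully open they stand 13 mm farther back than shut.
Start: joints at [-80.352, 7.471, 85.268, -0, 87.261, -4.893], TCP at [150.671, -580.778, 231.292] pointing down, gripper open.
Joint ranges: [-169.43, 169.43], [-51.17, 129.36], [1.28, 143.12], [-76.62, 256.62], [0, 156.53], [-152.29, 152.29]. Speed limits (degrees/s): [136.94, 136.94, 159.86, 180, 180, 180].

INTERFACE

Orientations are given as [roll, pitch, yaw] about the fixed x, y, z axes, in that order (R = Rz(yaw) Ry(pitch) Rx(roll)).
In Python, from bench import r gives the robot as it stands.
- The arm moves only by the shell command python3 -m inch 'ROWS' [FORCE]. ROWS is JSON, one flat list of numbers, 7 for each row, row after row: the shift along the world's x, y, z in m, then the turn, a rotation vector about the world's x, y, z in degrees, then the closure in counts, from 0 (fully open) to 255 (shut). A call has 1 to 10 rows; each row shifts and turns the commanded pose from where the row before left it; what a row does not reach is not made up. A row lasts 1/10 s, in which the tool goes at most 50 mm and 8.59 degrees, less where a joint would pass 70% of its speed; a pose out of reach is approached as far as the arm can. A call with a gripper value outside its range is refused whole. The fingers move at their own pace and stop on an object; FORCE is the grip in N (left out, the last holds). Time passes only in rows, so rows that do not move let the fingers close. It gives the time, the measured TCP pose, the force and the opening at its end, in the units of the state.
- r.sense(): the state, without advancing time (a new reading comes with each control period).
- r.snapshot(name): name is "side" or "top" or "wrist"; returns (picture, depth): 480x640x3 uint8, red, green, blue; 480x640 float32, mm along the optical axis (not along the pixel's ray), 0 where there is no reading.
- r.get_calibration(name): a dict with "fovy" (degrees; the focal length in pixels is half the picture's height over the tangent of half this angle, whatever the lens; pixels are square), "cx", "cy" (the principal point, pixels), "position" and "rotation" of the camera in the world; the wrist camera has in their place "tool_from_camera" (4x4, takes a point from camera to tool coordinates, whose origin is the TCP and whose axes are the flange's). Camera axes: x right, y up, looking along -z (the intrinsics and any distortion apply to the point x, -y, -z); pixel columns grow to the right and rows downward; lengths in mm; the calibration is good to about 2 mm. A picture is of the moment at which its call begins: read the wrist's pose just before it. get_calibration takes no time and is no camera call.
- r.hand_in(): hands the job in, once; it reports no verdict.
The state is a dict: "time": time; "joint_pos": joint angles; "qd": joint speeds; "joint_efforts": joint torques, N m; "tool_pos": TCP position; "tcp_rot": TCP orientation; "ft_force": force on the tool from outside, world axes, zero at the start; "wrist_torque": the same for the moment, N m; "finger_gap": finger opening in mm.
Only numpy, scipy, OpenCV 4.12 (cv2) and the standard library are available. Lean on these libraries where they do the work, as an engineer would, in place of code of your own. Each camera call takes 0.05 s, during which the arm holds its last target. There are 200 camera calls.

## Working session

There is one attempt and no reset: what is moved stays moved. The work goes in short steps, Python scripts to look and compute and a shell command to move; the robot and the scene stay as the last step left them, time stands still between calls to the robot, and variables do not carry over. Pictures are saved under pics/ and viewed, on a budget of 10 in all, crops included, one or two more only if the job needs it, and the job is handed in when it is done.

```bash
ls; mkdir -p pics; cat > h.py <<'E'
import numpy as np, cv2
from bench import r
from scipy.spatial.transform import Rotation as R
def cam(n,s=None):
    c=r.get_calibration(n)
    f=240/np.tan(np.radians(c['fovy'])/2)
    if n=='wrist':
        T=np.array(c['tool_from_camera'],float); s=s or r.sense()
        Rt=R.from_euler('xyz',s['tcp_rot'],degrees=True).as_matrix()
        return f,c['cx'],c['cy'],np.array(s['tool_pos'])+Rt@T[:3,3],Rt@T[:3,:3],c
    return f,c['cx'],c['cy'],np.array(c['position']),np.array(c['rotation']).reshape(3,3),c
def ray(C,u,v,z):
    f,cx,cy,p,M,_=C
    d=M@np.array([(u-cx)/f,-(v-cy)/f,-1.]); return p+d*(z-p[2])/d[2]
def pt(C,u,v,depth):
    f,cx,cy,p,M,_=C
    return p+M@(np.array([(u-cx)/f,-(v-cy)/f,-1.])*depth)
def cloud(C,D):
    f,cx,cy,p,M,_=C
    v,u=np.mgrid[0:480,0:640]
    return p+(np.stack([(u-cx)/f,-(v-cy)/f,-np.ones_like(u,float)],-1)*D[...,None])@M.T
def save(name,im): cv2.imwrite('pics/'+name+'.png',im[...,::-1])
E
python3 - <<'E'
from h import *
for n in ['top','side']:
    C=cam(n); I,D=r.snapshot(n); save(n+'0',I); np.savez(n+'0.npz',I=I,D=D)
    print(n,C)
print(r.get_calibration('wrist')); print(r.sense())
E
```

```text
picsTraceback (most recent call last):
  File "<stdin>", line 3, in <module>
  File "h.py", line 11, in cam
    return f,c['cx'],c['cy'],np.array(c['position']),np.array(c['rotation']).reshape(3,3),c
                                                     ~~~~~~~~~~~~~~~~~~~~~~~~~~~~~~~^^^^^
ValueError: cannot reshape array of size 3 into shape (3,3)
```

Rotation is an rpy triple.

```bash
sed -i "s/np.array(c\['rotation'\]).reshape(3,3)/R.from_euler('xyz',c['rotation'],degrees=True).as_matrix()/" h.py
python3 - <<'E'
from h import *
for n in ['top','side']:
    C=cam(n); I,D=r.snapshot(n); save(n+'0',I); np.savez(n+'0.npz',I=I,D=D)
    print(n,C)
print(r.get_calibration('wrist')); print(r.sense())
E
```

```text
top (np.float64(573.06346995991), 323.3879902217466, 239.2354709350131, array([ 280.64917989,   42.30478973, 1294.58697897]), array([[-0.04373114,  0.97616136, -0.21259487],
       [-0.99904215, -0.04240121,  0.01081319],
       [ 0.00154114,  0.21286411,  0.9770806 ]]), {'fovy': 45.44804431698345, 'cx': 323.3879902217466, 'cy': 239.2354709350131, 'position': array([ 280.64917989,   42.30478973, 1294.58697897]), 'rotation': array([ 1.22902644e+01, -8.83009242e-02, -9.25064121e+01])})
side (np.float64(531.3732087811343), 321.95213123164365, 235.59787558014176, array([-156.60432591,  642.16581227, 1163.69839205]), array([[-0.65377588,  0.57624528, -0.49042683],
       [-0.75666265, -0.49252691,  0.42997544],
       [ 0.00622291,  0.65219524,  0.75802549]]), {'fovy': 48.61357688699641, 'cx': 321.95213123164365, 'cy': 235.59787558014176, 'position': array([-156.60432591,  642.16581227, 1163.69839205]), 'rotation': array([  40.70827295,   -0.35654852, -130.82785464])})
{'fovy': 71.97916817645763, 'cx': 314.32534593336055, 'cy': 239.3652660663587, 'tool_from_camera': array([[-6.29425870e-0
[... 293 characters left out ...]
        1.00000000e+00]])}
{'time': 0.1, 'joint_pos': array([-8.03511289e+01,  7.51219984e+00,  8.53235420e+01,  6.77651649e-04,
        8.72620253e+01, -4.89142514e+00]), 'qd': array([-0.01236432, -0.10224038, -0.22028987,  0.06023002,  0.0102064 ,
       -0.05757481]), 'joint_efforts': array([ 8.33606246e-04, -5.70950997e+01, -5.01941550e+01, -3.01811733e-04,
        8.13402934e-03,  7.29911790e-06]), 'tool_pos': array([ 150.59447277, -580.27528394,  230.32973035]), 'tcp_rot': array([-1.79902647e+02, -9.01075087e-03,  1.45402557e+01]), 'ft_force': array([-1.0093052 ,  0.60092818,  0.41857734]), 'wrist_torque': array([-0.07166473,  0.01348533, -0.00556063]), 'finger_gap': 85.24518033277461}
```

View pics/top0.png

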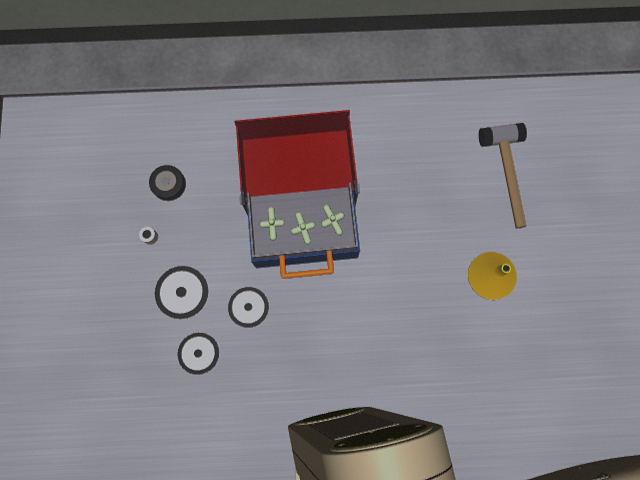

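View pics/side0.png

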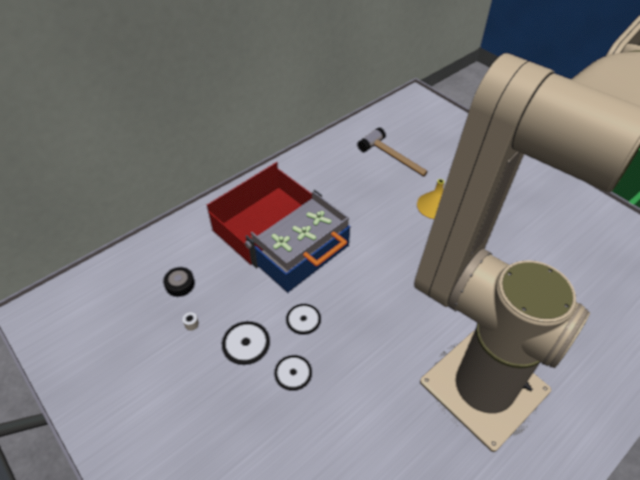

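Top view: the handle is the orange U at (307,268), with the three runners in the bin at (272,222), (303,228) and (333,219). There are three plate candidates: (181,292) is the largest, and (248,307) and (198,353) are smaller. The only orange thing is the handle; the mallet's wood is at (512,185) and the funnel at (492,275). I choose (181,292) as the plate and will measure their sizes.

```bash
python3 - <<'E'
from h import *
for n in ['top','side']:
    d=np.load(n+'0.npz'); I,D=d['I'],d['D']; C=cam(n); P=cloud(C,D)
    hsv=cv2.cvtColor(I,cv2.COLOR_RGB2HSV); H,S,V=cv2.split(hsv)
    m=((H>=6)&(H<=17)&(S>170)&(V>110)).astype(np.uint8)
    k,l,st,ce=cv2.connectedComponentsWithStats(m)
    i=1+np.argmax(st[1:,4]); q=P[(l==i)&(D>0)]
    print(n,'orange',st[i],ce[i],'z pct',np.percentile(q[:,2],[5,50,95]))
    vv,uu=np.nonzero(l==i); X=np.array([ray(C,u,v,107) for u,v in zip(uu,vv)])
    print(' minrect z107',cv2.minAreaRect(X[:,:2].astype(np.float32)), cv2.boxPoints(cv2.minAreaRect(X[:,:2].astype(np.float32))).round(1).tolist())
    # pivot side: red trough, blue
    for nm,mm in (('red',((H<6)|(H>174))&(S>150)&(V>60)),('blue',(H>100)&(H<125)&(S>120))):
        k,l,st,ce=cv2.connectedComponentsWithStats(mm.astype(np.uint8)); 
        i=1+np.argmax(st[1:,4]); print(nm,st[i])
    # plates: white blobs
    m=((S<40)&(V>185)).astype(np.uint8); k,l,st,ce=cv2.connectedComponentsWithStats(m)
    for i in range(1,k):
        if 200<st[i,4]<6000:
            vv,uu=np.nonzero(l==i); X=np.array([ray(C,u,v,6)[:2] for u,v in zip(uu,vv)])
            (c,rad)=cv2.minEnclosingCircle(X.astype(np.float32)); print(' white',ce[i].round(),np.round(c,1),round(2*rad,1))
    if n=='top':
        # bin floor points / wall tops; red wall top
        g=((H>30)&(H<65)&(S>30)&(V>150)).astype(np.uint8); k,l,st,ce=cv2.connectedComponentsWithStats(g)
        for i in range(1,k):
            if st[i,4]>60: print(' green',ce[i].round(),np.median(P[l==i],0).round())
E
```

```text
top orange [279 251  54  27 387] [306.50387597 268.        ] z pct [107.99940314 112.3234384  116.0461082 ]
 minrect z107 ((487.0762634277344, 67.96197509765625), (48.17633056640625, 110.78993225097656), 2.685209035873413) [[460.3999938964844, 122.19999694824219], [465.6000061035156, 11.5], [513.7000122070312, 13.800000190734863], [508.5, 124.4000015258789]]
red [ 235  110  118   86 7123]
blue [332 222  28  32  83]
 green [332. 219.] [581.   9. 107.]
 green [298. 223.] [577.  80. 107.]
 green [272. 227.] [575. 136. 107.]
 green [307. 232.] [557.  64. 107.]
 green [387. 463.] [191. -12. 747.]
side orange [304 232  42  33 253] [327.26482213 250.85770751] z pct [107.61093771 113.00417586 117.47948847]
 minrect z107 ((489.2339782714844, 64.69904327392578), (49.6546630859375, 112.11760711669922), 3.802522897720337) [[460.70001220703125, 119.0], [468.20001220703125, 7.099999904632568], [517.7000122070312, 10.399999618530273], [510.29998779296875, 122.30000305175781]]
red [ 208  164  103   99 4558]
blue [ 482    0  158   78 8548]
 white [303. 318.] [415.  201.6] 69.2
 white [245. 342.] [455.9 351.9] 92.7
 white [293. 372.] [317.6 314.1] 69.6
```

```bash
python3 -m inch '[0.02,0.043,-0.001,0,0,5.2,165,0.021,0.043,-0.001,0,0,5.2,165,0.021,0.043,-0.001,0,0,5.2,165,0.021,0.043,-0.001,0,0,5.2,165,0.021,0.043,-0.001,0,0,5.2,165,0.021,0.043,-0.001,0,0,5.2,165,0.021,0.043,-0.001,0,0,5.2,165,0.021,0.043,-0.001,0,0,5.2,165,0.021,0.043,-0.001,0,0,5.2,165,0.021,0.043,-0.001,0,0,5.2,165]' 30
python3 -m inch '[0.021,0.043,-0.001,0,0,5.2,165,0.021,0.043,-0.001,0,0,5.2,165,0.021,0.043,-0.001,0,0,5.2,165,0.021,0.043,-0.001,0,0,5.2,165,0.022,0.043,-0.001,0,0,5.2,165,0,0,0,0,0,0,165,0,0,0,0,0,0,165]'
python3 - <<'E'
from h import *
s=r.sense(); C=cam('wrist',s); I,D=r.snapshot('wrist'); save('w1',I); np.savez('w1.npz',I=I,D=D)
P=cloud(C,D); H,S,V=cv2.split(cv2.cvtColor(I,cv2.COLOR_RGB2HSV))
m=((H>=6)&(H<=17)&(S>170)&(V>110)).astype(np.uint8)
k,l,st,ce=cv2.connectedComponentsWithStats(m); i=1+np.argmax(st[1:,4]); print(st[i],ce[i])
q=P[l==i]; print(np.percentile(q,[2,50,98],axis=0).round())
# bar: front-most band
vv,uu=np.nonzero(l==i); X=np.array([ray(C,u,v,109)[:2] for u,v in zip(uu,vv)],np.float32)
print(cv2.boxPoints(cv2.minAreaRect(X)).round(1).tolist())
lo=X[X[:,0]<np.percentile(X[:,0],1)+14]; print('bar',lo.mean(0),lo.min(0),lo.max(0),cv2.fitLine(lo,cv2.DIST_L2,0,.01,.01).ravel())
E
```

```text
time: 1.1
tool_pos: [359.9, -148.9, 221.1]
tcp_rot: [180.0, -0.0, 66.7]
ft_force: [0.9, -0.7, 0.4]
finger_gap: 30.2
time: 1.8
tool_pos: [465.2, 65.2, 215.5]
tcp_rot: [-179.9, 0.0, 92.7]
ft_force: [-0.7, -0.8, -0.1]
finger_gap: 30.2
[ 311  163   67  138 1683] [329.19845514 220.67379679]
[[462.  15. 109.]
 [472.  87. 112.]
 [507. 124. 114.]]
[[460.29998779296875, 122.30000305175781], [465.29998779296875, 12.5], [514.2000122070312, 14.800000190734863], [509.1000061035156, 124.5999984741211]]
bar [468.19595   72.097176] [460.54388    12.6804905] [475.06564 121.52976] [ 3.9997116e-02 -9.9919981e-01  4.6819589e+02  7.2097198e+01]
```

View pics/w1.png

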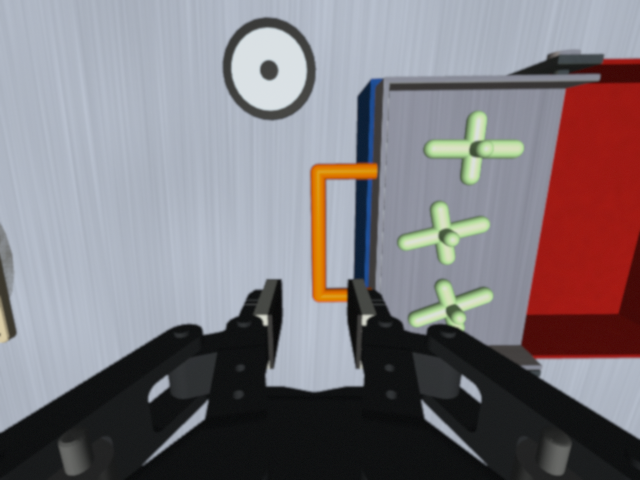

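The wrist view shows the handle at (320,232) with its bar centre at (468.5, 67.5) and yaw about 2.5°. The runners are still in the bin. I'm descending and gripping.

```bash
python3 -m inch '[0.001,0.001,-0.03,0,0,0,165,0.001,0.001,-0.03,0,0,0,165,0.001,0,-0.025,0,0,0,165,0,0,-0.02,0,0,0,165,0,0,-0.012,0,0,0,165,0,0,-0.008,0,0,0,165,0,0,0,0,0,0,165]'
python3 -m inch '[0,0,0,0,0,0,255,0,0,0,0,0,0,255,0,0,0,0,0,0,255,0,0,0,0,0,0,255,0,0,0,0,0,0,255]' 30
python3 - <<'E'
import numpy as np
# arc rows
y=np.radians(2.6); p=lambda t:np.array([-178*np.cos(t)+15*np.sin(t),178*np.sin(t)+15*np.cos(t)])
for n,(a,b) in enumerate(zip(range(0,110,4),range(4,114,4))):
    d=p(np.radians(b))-p(np.radians(a)); print(b,(d[0]*np.cos(y)).round(1),(d[0]*np.sin(y)).round(2),d[1].round(1))
E
```

```text
time: 2.55
tool_pos: [468.2, 65.5, 90.8]
tcp_rot: [-179.9, 0.0, 92.5]
ft_force: [-0.1, -0.1, -0.5]
finger_gap: 30.2
time: 3.05
tool_pos: [468.2, 65.9, 92.4]
tcp_rot: [-179.9, 0.0, 92.6]
ft_force: [-7.8, -1.3, 6.3]
finger_gap: 10.9
4 1.5 0.07 12.4
8 2.3 0.11 12.2
12 3.2 0.14 12.1
16 4.0 0.18 11.8
20 4.8 0.22 11.5
24 5.6 0.26 11.1
28 6.4 0.29 10.7
32 7.1 0.32 10.2
36 7.8 0.35 9.7
40 8.5 0.38 9.1
44 9.1 0.41 8.5
48 9.7 0.44 7.9
52 10.2 0.46 7.2
56 10.7 0.48 6.5
60 11.1 0.5 5.7
64 11.4 0.52 4.9
68 11.8 0.53 4.1
72 12.0 0.55 3.3
76 12.2 0.55 2.4
80 12.4 0.56 1.6
84 12.4 0.56 0.7
88 12.5 0.57 -0.2
92 12.4 0.56 -1.0
96 12.3 0.56 -1.9
100 12.1 0.55 -2.8
104 11.9 0.54 -3.6
108 11.6 0.53 -4.4
112 11.3 0.51 -5.2
```

```bash
python3 -m inch '[0.0015,0,0.0124,0,0,0,255,0.0023,0,0.0122,0,0,0,255,0.0032,0,0.0121,0,0,0,255,0.004,0,0.0118,0,0,0,255,0.0048,0,0.0115,0,0,0,255,0.0056,0,0.0111,0,0,0,255,0,0,0,0,0,0,255]'
python3 - <<'E'
from h import *
I,D=r.snapshot('side'); save('s1',I)
E
```

```text
time: 3.75
tool_pos: [489.4, 67.1, 165.2]
tcp_rot: [-179.9, -0.1, 92.6]
ft_force: [-16.1, 2.4, 5.0]
finger_gap: 10.8
```

View pics/s1.png

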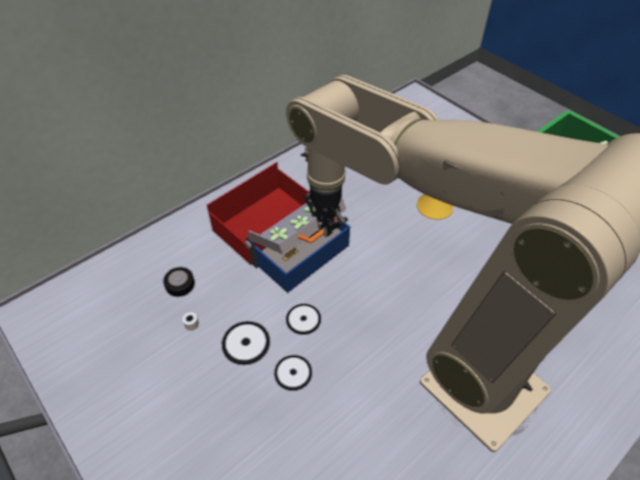

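The side view shows the bin lifted about 24°, with the bar in the grip. The brass insert shows at (290,255), in the +y slot. I'm continuing the swing.

```bash
python3 -m inch '[0.0055,0.0003,0.0107,0,0,0,255,0.0066,0.0003,0.0102,0,0,0,255,0.0073,0.0003,0.0097,0,0,0,255,0.008,0.0004,0.0091,0,0,0,255,0.009,0.0004,0.0085,0,0,0,255,0.0097,0.0004,0.0079,0,0,0,255,0.0102,0.0005,0.0072,0,0,0,255,0,0,0,0,0,0,255]'
python3 -m inch '[0.0107,0.0005,0.0065,0,0,0,255,0.0111,0.0005,0.0057,0,0,0,255,0.0114,0.0005,0.0049,0,0,0,255,0.0118,0.0005,0.0041,0,0,0,255,0.012,0.0005,0.0033,0,0,0,255,0.0122,0.0005,0.0024,0,0,0,255,0,0,0,0,0,0,255]'
```

```text
time: 4.6
tool_pos: [548.3, 70.3, 230.2]
tcp_rot: [179.7, -0.1, 92.6]
ft_force: [-8.2, 5.2, 9.6]
finger_gap: 10.5
time: 5.3
tool_pos: [617.7, 73.7, 255.9]
tcp_rot: [179.7, -0.2, 92.6]
ft_force: [-1.5, 6.2, 3.8]
finger_gap: 10.9
```

```bash
python3 -m inch '[0.0124,0.0006,0.0012,0,0,0,255,0.0124,0.0006,0.0004,0,0,0,255,0.0125,0.0006,-0.0004,0,0,0,255,0.0124,0.0006,-0.0012,0,0,0,255,0.0123,0.0006,-0.0021,0,0,0,255,0.0121,0.0006,-0.003,0,0,0,255,0.0119,0.0005,-0.0038,0,0,0,255,0,0,0,0,0,0,255,0,0,0,0,0,0,255]'
python3 - <<'E'
from h import *
I,D=r.snapshot('side'); save('s2',I[100:340,150:450].repeat(2,0).repeat(2,1))
E
```

```text
time: 6.2
tool_pos: [703.4, 78.2, 246.8]
tcp_rot: [179.7, -0.2, 92.6]
ft_force: [0.6, 6.6, 2.3]
finger_gap: 10.5
```

View pics/s2.png

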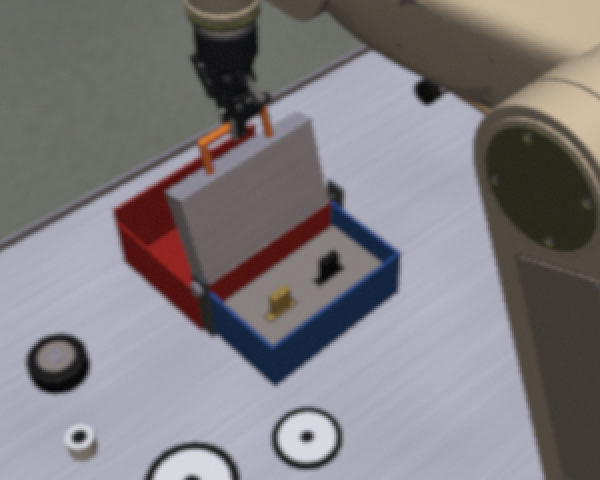

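The bin is at about 104°. The brass insert is in the +y slot at crop (280,300) and the black one in the −y slot at crop (328,266). I'll push a little farther, release and rise.

```bash
python3 -m inch '[0.0116,0.0005,-0.0044,0,0,0,255,0,0,0,0,0,0,255,0,0,0,0,0,0,165,0,0,0,0,0,0,165,0,0,0,0,0,0,165,0,0,0.02,0,0,0,165,0,0,0.035,0,0,0,165,0,0,0.04,0,0,0,165]'
python3 -m inch '[-0.04,-0.002,0,0,0,0,165,-0.045,-0.002,0,0,0,0,165,-0.045,0,0,0,0,0,165,-0.02,0,0,0,0,0,165,0,0,0,0,0,0,165,0,0,0,0,0,0,165]'
python3 - <<'E'
from h import *
s=r.sense(); C=cam('wrist',s); I,D=r.snapshot('wrist'); save('w2',I); np.savez('w2.npz',I=I,D=D)
It,Dt=r.snapshot('top'); save('t2',It); np.savez('t2.npz',I=It,D=Dt)
save('both',np.hstack([cv2.resize(I,(400,300)),It[60:360,110:510]]))
print(s['tool_pos'],s['tcp_rot'])
for n,J,E,CC in(('w',I,D,C),('t',It,Dt,cam('top'))):
    H,S,V=cv2.split(cv2.cvtColor(J,cv2.COLOR_RGB2HSV)); P=cloud(CC,E)
    for nm,m in(('brass',(H>17)&(H<28)&(S>90)&(V>60)),('green',(H>30)&(H<65)&(S>30)&(V>110)),('orange',(H>=6)&(H<=16)&(S>170)&(V>110))):
        k,l,st,ce=cv2.connectedComponentsWithStats(m.astype(np.uint8))
        for i in range(1,k):
            if st[i,4]>40: print(n,nm,st[i],ce[i].round(),np.percentile(P[l==i],[5,50,95],axis=0).round().tolist())
E
```

```text
time: 7.05
tool_pos: [712.3, 76.0, 333.7]
tcp_rot: [-179.8, 0.0, 92.5]
ft_force: [0.9, 0.4, 1.2]
finger_gap: 30.2
time: 7.65
tool_pos: [563.2, 72.2, 335.2]
tcp_rot: [179.9, 0.0, 92.5]
ft_force: [0.9, 0.3, -0.6]
finger_gap: 30.1
[563.23345925  72.21501163 335.19783371] [1.79899231e+02 8.54164231e-03 9.25238118e+01]
w brass [319 149  11  36 346] [324. 167.] [[569.0, 97.0, 41.0], [574.0, 119.0, 77.0], [580.0, 138.0, 79.0]]
w brass [ 524  169   32  147 1161] [540. 239.] [[713.0, 37.0, 260.0], [716.0, 89.0, 261.0], [720.0, 130.0, 263.0]]
w orange [ 474  163   83  154 2499] [519. 230.] [[699.0, 30.0, 222.0], [711.0, 97.0, 255.0], [716.0, 135.0, 260.0]]
t brass [273 226  21  10 148] [283. 231.] [[566.0, 98.0, 40.0], [571.0, 116.0, 73.0], [578.0, 138.0, 81.0]]
t brass [ 468  252   49   48 1768] [491. 276.] [[415.0, -391.0, 7.0], [453.0, -339.0, 27.0], [503.0, -304.0, 69.0]]
t brass [270 303  16   6  41] [278. 306.] [[337.0, 77.0, 716.0], [340.0, 83.0, 721.0], [342.0, 93.0, 724.0]]
t green [268  93  55  10 206] [295.  98.] [[549.0, 34.0, 743.0], [552.0, 59.0, 744.0], [555.0, 84.0, 746.0]]
t g
[... 288 characters left out ...]
08.0, 118.0, 727.0], [457.0, 121.0, 735.0]]
t green [338 202  11  74 325] [343. 242.] [[371.0, 13.0, 720.0], [400.0, 16.0, 725.0], [436.0, 19.0, 731.0]]
t green [230 206  11  79 382] [235. 247.] [[367.0, 123.0, 720.0], [399.0, 126.0, 725.0], [437.0, 129.0, 732.0]]
t green [346 207  11  68 268] [352. 244.] [[371.0, 5.0, 720.0], [396.0, 8.0, 724.0], [430.0, 11.0, 730.0]]
t green [291 290  11  10  77] [296. 294.] [[346.0, 62.0, 721.0], [350.0, 66.0, 723.0], [354.0, 70.0, 725.0]]
t green [ 265  346   86  134 6770] [306. 428.] [[181.0, 29.0, 726.0], [216.0, 61.0, 728.0], [281.0, 91.0, 730.0]]
t green [374 446  22  34 519] [384. 462.] [[42.0, -98.0, 8.0], [75.0, -79.0, 12.0], [104.0, -61.0, 17.0]]
```

View pics/both.png

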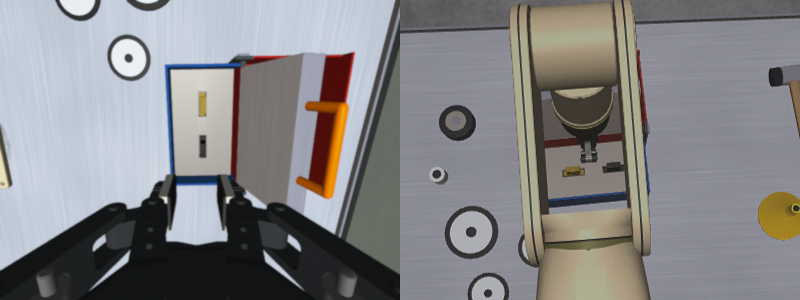

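The bin rests at its stop: the bar measures (714, 257 high) against (718, 256) expected. The bin hides the runners, so I'll check the trough from above it before touching the insert.

```bash
python3 -m inch '[0.045,-0.02,0.005,0,0,0,165,0.045,-0.02,0.005,0,0,0,165,0.045,-0.02,0,0,0,0,165,0.045,0,0,0,0,0,165,0.01,0,0,0,0,0,165,0,0,0,0,0,0,165]'
python3 - <<'E'
from h import *
s=r.sense(); C=cam('wrist',s); I,D=r.snapshot('wrist'); save('w3',I)
H,S,V=cv2.split(cv2.cvtColor(I,cv2.COLOR_RGB2HSV)); P=cloud(C,D)
k,l,st,ce=cv2.connectedComponentsWithStats(((H>30)&(H<65)&(S>30)&(V>70)).astype(np.uint8))
for i in range(1,k):
    if st[i,4]>60: print(st[i],ce[i].round(),np.percentile(P[l==i],[5,50,95],axis=0).round().tolist())
E
```

```text
time: 8.35
tool_pos: [754.8, 11.8, 339.3]
tcp_rot: [-179.7, -0.0, 92.5]
ft_force: [-0.6, 0.8, -1.1]
finger_gap: 30.0
[272  89  23  12 150] [283.  95.] [[695.0, 139.0, 15.0], [708.0, 143.0, 17.0], [720.0, 152.0, 20.0]]
[274 135  30  37 348] [285. 152.] [[699.0, 52.0, 15.0], [711.0, 75.0, 18.0], [733.0, 88.0, 35.0]]
[277 185  24  33 283] [287. 200.] [[704.0, -12.0, 15.0], [716.0, 9.0, 17.0], [730.0, 29.0, 34.0]]
```

View pics/w3.png

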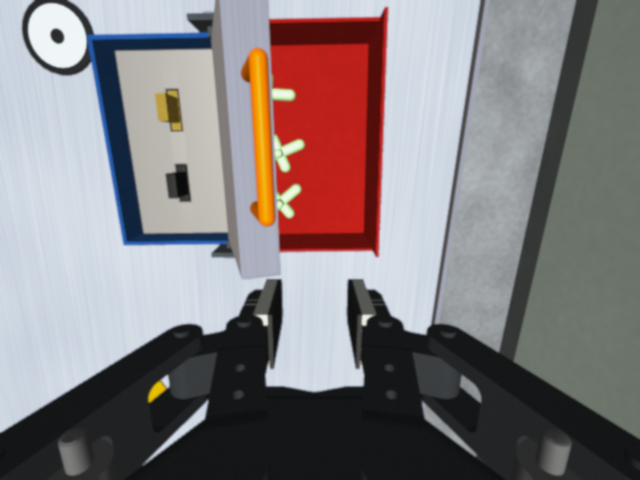

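All three runners lie on the trough floor, at (283,95), (285,152) and (287,200), z about 15–35. Next I go above the brass insert for a close look.

```bash
python3 -m inch '[-0.045,0.016,0,0,0,0,165,-0.045,0.016,0,0,0,0,165,-0.045,0.016,0,0,0,0,165,-0.045,0.016,-0.01,0,0,0,165,0,0.02,-0.04,0,0,0,165,0,0.02,-0.04,0,0,0,165,0,0,-0.03,0,0,0,165,0,0,0,0,0,0,165,0,0,0,0,0,0,165]'
python3 - <<'E'
from h import *
s=r.sense(); C=cam('wrist',s); I,D=r.snapshot('wrist'); save('w4',I)
H,S,V=cv2.split(cv2.cvtColor(I,cv2.COLOR_RGB2HSV)); P=cloud(C,D)
k,l,st,ce=cv2.connectedComponentsWithStats(((H>17)&(H<28)&(S>90)&(V>60)).astype(np.uint8))
for i in range(1,k):
    if st[i,4]>100:
        m=l==i; print(st[i],ce[i].round(),np.percentile(P[m],[5,50,95],axis=0).round().tolist())
        t=m&(P[...,2]>70); 
        if t.sum()>50:
            vv,uu=np.nonzero(t); X=np.array([ray(C,u,v,78)[:2] for u,v in zip(uu,vv)],np.float32); print('top',cv2.minAreaRect(X))
E
```

```text
time: 9.3
tool_pos: [572.8, 116.3, 225.8]
tcp_rot: [179.9, 0.0, 92.6]
ft_force: [1.2, -0.0, 0.5]
finger_gap: 30.2
[308 193  15  48 610] [315. 217.] [[568.0, 105.0, 41.0], [574.0, 124.0, 77.0], [579.0, 140.0, 79.0]]
top ((573.5069580078125, 118.74475860595703), (11.579859733581543, 30.438005447387695), 2.8238813877105713)
```

View pics/w4.png

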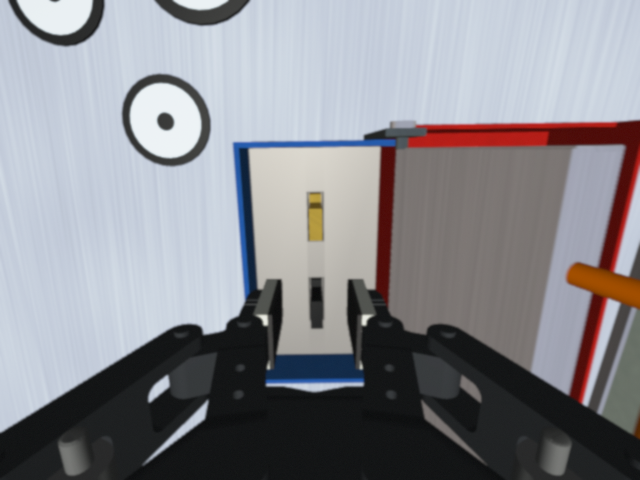

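The brass tab top is at (316,216): centre (573.5, 118.7), size 11.6×30.4, matching 12×30. The black one is the dark tab below it at (316,295). Descending.

```bash
python3 -m inch '[0.0007,0.002,-0.04,0,0,0,165,0,0,-0.04,0,0,0,165,0,0,-0.04,0,0,0,165,0,0,-0.03,0,0,0,165,0,0,-0.015,0,0,0,165,0,0,-0.009,0,0,0,165,0,0,0,0,0,0,165,0,0,0,0,0,0,165]'
python3 -m inch '[0,0,0,0,0,0,255,0,0,0,0,0,0,255,0,0,0,0,0,0,255,0,0,0,0,0,0,255,0,0,0,0,0,0,255]' 60
```

```text
time: 10.15
tool_pos: [575.6, 118.5, 52.5]
tcp_rot: [179.8, -0.0, 92.5]
ft_force: [0.7, 0.4, 0.4]
finger_gap: 30.3
time: 10.65
tool_pos: [575.0, 118.6, 52.3]
tcp_rot: [179.9, -0.0, 92.6]
ft_force: [-1.6, -1.3, 5.7]
finger_gap: 10.8
```

Gripped, with low forces. Drawing straight up.

```bash
python3 -m inch '[0,0,0.006,0,0,0,255,0,0,0.01,0,0,0,255,0,0,0.015,0,0,0,255,0,0,0.02,0,0,0,255,0,0,0.025,0,0,0,255,0,0,0.025,0,0,0,255,0,0,0.025,0,0,0,255,0,0,0.015,0,0,0,255,0,0,0,0,0,0,255,0,0,0,0,0,0,255]'
python3 - <<'E'
from h import *
I,D=r.snapshot('side'); save('s3',I[100:340,150:450].repeat(2,0).repeat(2,1))
C=cam('top'); I,D=r.snapshot('top'); np.savez('t3.npz',I=I,D=D)
H,S,V=cv2.split(cv2.cvtColor(I,cv2.COLOR_RGB2HSV))
k,l,st,ce=cv2.connectedComponentsWithStats(((S<50)&(V>150)).astype(np.uint8))
for i in range(1,k):
    if 300<st[i,4]<6000 and .7<st[i,2]/st[i,3]<1.4:
        vv,uu=np.nonzero(l==i); X=np.array([ray(C,u,v,6)[:2] for u,v in zip(uu,vv)],np.float32)
        c,rad=cv2.minEnclosingCircle(X); print(ce[i].round(),np.round(c,1),round(2*rad,1),X.mean(0))
for u,v in((181,292),(248,307),(198,353)): print(ray(C,u,v,6).round(1))
print(ray(cam('side'),245.5,342,6))
E
```

```text
time: 11.65
tool_pos: [573.8, 118.4, 191.1]
tcp_rot: [180.0, 0.0, 92.5]
ft_force: [-0.4, -0.6, -2.2]
finger_gap: 10.9
[531. 148.] [ 750.5 -513.4] 200.4 [ 761.5919  -477.14813]
[181. 292.] [453.8 354.9] 94.9 [453.62738 354.83105]
[198. 353.] [316.6 316.4] 71.7 [316.2861 316.3095]
[378. 461.] [ 71.  -64.1] 108.7 [ 73.7711  -66.66465]
[453.3 354.2   6. ]
[412.9 203.8   6. ]
[316.5 315.5   6. ]
[453.92885615 352.60219664   6.        ]
```

View pics/s3.png

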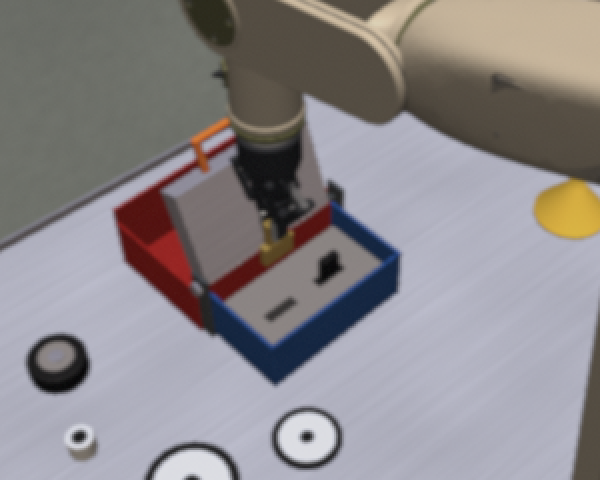

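The brass insert is out and upright in the fingers, at crop (275,245), and the black one is still in its slot. The largest plate's white face measures 95 mm, against 72 for the others, with its centre at (454, 354). Carrying the insert there.

```bash
python3 -m inch '[-0.008,0.015,0,0,0,0,255,-0.014,0.028,0,0,0,0,255,-0.016,0.032,0,0,0,0,255,-0.016,0.032,0,0,0,0,255,-0.016,0.032,0,0,0,0,255,-0.016,0.032,-0.01,0,0,0,255,-0.016,0.032,-0.015,0,0,0,255,-0.013,0.023,-0.015,0,0,0,255,-0.005,0.01,-0.01,0,0,0,255,0,0,0,0,0,0,255]'
python3 -m inch '[0,0,0,0,0,0,255,0,0,0,0,0,0,255,0,0,0,0,0,0,255,0,0,0,0,0,0,255]'
python3 - <<'E'
from h import *
s=r.sense();print(s['tool_pos'],s['tcp_rot'])
Is,_=r.snapshot('side'); It,Dt=r.snapshot('top')
save('fin',np.hstack([Is[100:400,150:550],It[60:360,110:510]]))
for n in('side','top'):
    J,D=(r.snapshot(n)); H,S,V=cv2.split(cv2.cvtColor(J,cv2.COLOR_RGB2HSV)); P=cloud(cam(n),D)
    for nm,m in(('brass',(H>17)&(H<28)&(S>90)&(V>60)),('green',(H>30)&(H<65)&(S>30)&(V>110)),('orange',(H>=6)&(H<=16)&(S>170)&(V>110))):
        k,l,st,ce=cv2.connectedComponentsWithStats(m.astype(np.uint8))
        for i in range(1,k):
            q=np.percentile(P[l==i],[2,50,98],axis=0).round()
            if st[i,4]>25 and q[1,0]>400 and q[1,2]<300: print(n,nm,ce[i].round(),q.tolist())
E
```

```text
time: 12.75
tool_pos: [451.2, 354.8, 138.4]
tcp_rot: [-179.7, 0.1, 92.7]
ft_force: [-0.6, -0.1, -2.2]
finger_gap: 11.2
time: 13.15
tool_pos: [454.8, 353.9, 142.0]
tcp_rot: [179.9, -0.0, 92.5]
ft_force: [0.3, -0.5, -1.5]
finger_gap: 10.7
[454.80961333 353.87452709 142.04970316] [ 1.79938795e+02 -3.05801109e-02  9.24607919e+01]
side brass [239. 317.] [[446.0, 333.0, 104.0], [450.0, 362.0, 124.0], [459.0, 374.0, 184.0]]
side green [566. 114.] [[65.0, -2205.0, -741.0], [636.0, -1564.0, -340.0], [832.0, 23.0, 741.0]]
top brass [491. 276.] [[410.0, -398.0, 5.0], [453.0, -339.0, 26.0], [509.0, -300.0, 91.0]]
top orange [293. 136.] [[698.0, 28.0, 32.0], [714.0, 80.0, 259.0], [820.0, 134.0, 265.0]]
```

View pics/fin.png

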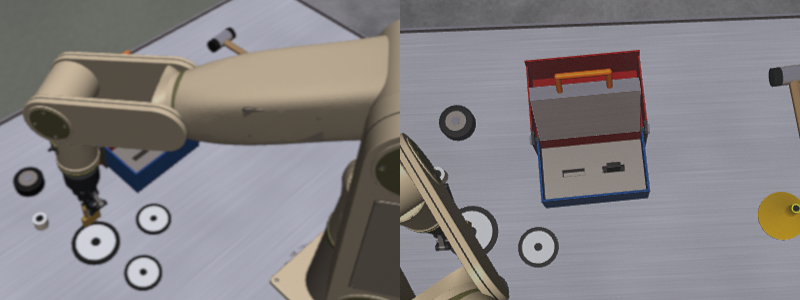

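The insert hangs over the large plate with its underside at about 103 mm. The bin is open, the worn insert is in its slot and the bystanders are in place. Handing in.

```bash
python3 - <<'E'
from bench import r
s=r.sense(); print(s['qd'].round(2),s['finger_gap']); print(r.hand_in())
E
```

```text
[ 0.2   0.16  0.06 -0.07 -0.08 -0.04] 10.891030351464659
the job is handed in; nothing more can be done
None
```

I handed the job in at about 13 s of the 46 s allowed, with the brass insert held still and upright over the largest gauge plate. No verdict came back, so this rests on my own checks.

**What I did:**
- I gripped the orange handle, swung the bin over to its stop and let go.
- I drew the brass insert straight up out of its slot and carried it over the plate.

**Last checks:**
- **Bin:** the handle bar measured x 714, 259 mm high in the final top view, against (718, 256) expected at the 1.9 rad stop.
- **Runners:** all three lay on the trough floor, 15–35 mm high, when I looked just after tipping. The tipped bin hid them in the final views, so I did not confirm them a second time.
- **Brass insert:** it was held at 10.9 mm finger opening with the tool vertical. The tool was at (455, 354) and the plate's centre at (454, 354). The underside was about 102–104 mm above the cart top.
- **Worn insert and bystanders:** the worn insert was still in its slot. The mallet, castor, bushing and funnel looked in place, but I only checked them by eye.

**Small disagreements:** the 12 mm bar and tab both read about 10.9 mm at the fingers. The two cameras differed by about 2–3 mm on positions. Neither mattered for the task.

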